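# Draw the round plaster mould shut with its turnbuckle

## Task

Two mould clamps stand on the pottery bench, each with a turnbuckle across its top. On the one that holds the round, drum-shaped plaster mould, swing the turnbuckle's ball-ended bar up and over, away from the robot, until the two mould halves are drawn fully together, then let go. Leave the clamp with the square mould as it is.

Things in the scene. Friction and masses are not known exactly. Their poses are not given: they have to be found in the camera images.
- round_turn (a joint): Turn of the round mould's turnbuckle, rad: 0 = bar leaning 1.0 rad from upright to the clamp's -x (robot's) side, halves 24 mm apart; grows as the bar swings up and over to +x; 2.0 = end stop, bar leaning 1.0 rad to +x, halves touching. Each half moves 6 mm per rad. Starts at 0 to 0.6. It stays where it is left; turning takes about 3 N at the ball.
- round_knob (a point): Centre of the black ball, 24 mm across, rigid on the end of the 10 mm steel bar of the round mould's turnbuckle; 80 mm from the turnbuckle's axis, 178 to 215 mm above the bench. Nothing stands close around or above it: it can be pinched from above along the clamp's y.
- round_axis (a point): Fixed point at the middle of the turnbuckle's axis, 135 mm above the bench, over the centre of the white drum-shaped mould (120 mm across, top at 104 mm). z up, y along the turnbuckle; the ball is at x = 80 mm*sin(turn-1), z = 80 mm*cos(turn-1) here. The clamp is bolted down: base 150 (x) by 220 mm (y), end uprights 30 mm wide, 153 mm high, inner faces 61 (shut) to 73 mm from the middle.
- square_knob (a point): Centre of the same black ball on the other clamp, built alike but around a square plaster mould (120 by 120 mm, 90 mm high). To be left as it is.

How it is judged:
By the outcome, as a careful person would: the job done as asked, in the order asked, and still so for the second after the job is handed in, with the robot touching nothing.
It also fails if it takes over 35 s, if anything falls off the work surface, if the arm or the gripper's body presses on something with over 40 N, if the wrist force passes 120 N, or if a joint passes its speed limit or range.

## Robot

A 6-joint arm with a two-finger parallel gripper is mounted at the origin on the work surface. World frame = base frame: x ahead of the robot, y to its left, z up, the work surface at z = 0. Lengths are in mm, angles in rad, forces in N, time in s.
With the tool pointing down it reaches from about 275 to 1000 mm from the base axis. Payload 8.4 kg.
Tool frame: the origin (TCP) lies between the finger pads; the fingertips stand r.nose_length ahead of it and the grasp point (between the pads) lies 8 mm behind it (r.nose_length is the distance from the TCP to the fingertips, in mm); y points along the fingers, x is the direction in which the jaws open and shut, and the axes are right-handed (so a half turn about y gives the same grasp; the last joint's range is limited). The gripper opens to 85 mm and grips with 20 to 120 N. Pads are 22 mm wide; open, the fingers measure 114 mm over their backs; the gripper's body (76 mm by 85 mm) begins 54 mm behind the grasp point. The pads swing forward as they close: fully open they stand 13 mm farther back than shut.
Start: joints at [-1.211, 0.353, 1.633, -0, 1.155, -0.002], TCP at [221.223, -584.541, 242.281] pointing down, gripper open.
Joint ranges: [-2.63, 2.63], [-0.92, 2.1], [0.06, 2.66], [-1.3, 4.44], [0, 2.69], [-3.02, 3.02]. Speed limits (rad/s): [2.22, 2.22, 2.79, 3.14, 3.14, 3.14].

## Interface

Orientations are given as [roll, pitch, yaw] about the fixed x, y, z axes, in that order (R = Rz(yaw) Ry(pitch) Rx(roll)).
In Python, from rig import r, cams, order gives the robot as it stands. The module is installed in compiled form; this text tells all that it offers.
- The arm moves only by the shell command python3 -m crank 'ROWS' [FORCE]. ROWS is JSON, a list of rows, each a list of 7 numbers: the turn, a rotation vector about the tool's x, y, z in degrees, then the shift along the tool's x, y, z in cm, then the opening, from -1 (shut) to 1 (fully open). A call has exactly 10 rows; each row shifts and turns the pose as measured when the row begins, along the tool's axes as they then stand; what a row does not reach is not made up. A row lasts 1/12 s, in which the tool goes at most 41.7 mm and 7.16 degrees, less where a joint would pass 70% of its speed; a pose out of reach is approached as far as the arm can. A call with a gripper value outside its range is refused whole. The fingers move at their own pace and stop on an object; FORCE is the grip in N (left out, the last holds). Time passes only in rows, so rows that do not move let the fingers close, or fill a call up. It gives the time, the measured TCP pose, the force and the opening at its end, in the units of the state.
- r.sense(): the state, without advancing time (a new reading comes with each control period).
- cams.grab_frame(name): name is "side" or "top" or "wrist"; returns the picture (480x640x3 uint8, blue, green, red); there is no depth.
- cams.camera_info(name): a dict with "intrinsics" (3x3 intrinsics, pixels), "k1" (the pictures are not rectified: a ray, as slopes to the right and down, at radius r is drawn at 1 + k1 r^2 times it, then the intrinsics apply), "view" (4x4, takes a point from world to camera coordinates); the wrist camera has in their place "hand_eye" (4x4, takes a point from camera to tool coordinates, whose origin is the TCP and whose axes are the tool frame's). Camera axes: x right, y up, looking along -z (the intrinsics and any distortion apply to the point x, -y, -z); pixel columns grow to the right and rows downward; lengths in mm; the calibration is good to about 2 mm. A picture is of the moment at which its call begins: read the wrist's pose just before it. camera_info takes no time and is no camera call.
- order.sign_off(): hands the job in, once; it reports no verdict.
The state is a dict: "clock": time; "qpos": joint angles; "qvel": joint speeds; "joint_efforts": joint torques, N m; "eef_pos": TCP position; "tcp_rot": TCP orientation; "contact_force": force on the tool from outside, world axes, zero at the start; "wrist_torque": the same for the moment, N m; "opening": opening from 0.0 (shut) to 1.0 (fully open).
Only numpy, scipy, OpenCV 4.12 (cv2) and the standard library are available. Lean on these libraries where they do the work, as an engineer would, in place of code of your own. Each camera call takes 0.05 s, during which the arm holds its last target.

## Working session

There is one attempt and no reset: what is moved stays moved. The work goes in short steps, Python scripts to look and compute and a shell command to move; the robot and the scene stay as the last step left them, time stands still between calls to the robot, and variables do not carry over. Pictures are saved under pics/ and viewed, and the job is handed in when it is done.

```bash
mkdir -p pics
python3 - <<'E'
from rig import r,cams,order
import cv2
for n in ("side","top"):
    cv2.imwrite(f"pics/{n}0.png",cams.grab_frame(n))
    print(n,cams.camera_info(n))
print(cams.camera_info("wrist")); print(r.nose_length); print(r.sense())
E
```

```text
side {'intrinsics': array([[567.21346749,   0.        , 318.71080864],
       [  0.        , 567.21346749, 237.87615127],
       [  0.        ,   0.        ,   1.        ]]), 'k1': -0.11445384763518275, 'view': array([[-9.38952474e-01, -3.43414591e-01, -2.08487504e-02,
         4.88889306e+02],
       [ 1.61552171e-01, -4.93590772e-01,  8.54557807e-01,
        -2.68170627e+02],
       [-3.03758370e-01,  7.99021006e-01,  5.18937649e-01,
        -7.38954149e+02],
       [ 0.00000000e+00,  0.00000000e+00,  0.00000000e+00,
         1.00000000e+00]])}
top {'intrinsics': array([[555.6510418 ,   0.        , 323.64679122],
       [  0.        , 555.6510418 , 241.66171058],
       [  0.        ,   0.        ,   1.        ]]), 'k1': -0.15153786515748263, 'view': array([[-1.26665739e-01, -9.91941892e-01, -2.65961677e-03,
         3.93406815e+01],
       [ 9.71306874e-01, -1.24573955e-01,  2.02593897e-01,
        -5.45057691e+02],
       [-2.01292693e-01,  2.30784016e-02,  9.79259230e-01,
        -9.88849177e+02],
       [ 0.00000000e+00,  0.00000000e+00,  0.00000000e+00,
         1.00000000e+00
[... 532 characters left out ...]
      1.00000000e+00]])}
11.0
{'clock': 0.1, 'qpos': array([-1.21140842e+00,  3.53583679e-01,  1.63407294e+00,  4.35822528e-05,
        1.15523328e+00, -2.39189180e-03]), 'qvel': array([-0.00095833, -0.00115619, -0.00256291,  0.00041907,  0.00039147,
       -0.00079233]), 'joint_efforts': array([-1.31556459e-03, -6.06361628e+01, -3.42825079e+01, -7.78494905e-05,
        4.02486854e-03, -4.23975052e-06]), 'eef_pos': array([ 221.0770364 , -584.13118421,  241.62812942]), 'tcp_rot': array([-1.57075337e+00,  1.29715013e-03, -1.20903412e+00]), 'contact_force': array([0.20336792, 0.7201415 , 0.16553418]), 'wrist_torque': array([ 0.00152249, -0.01945638,  0.03774488]), 'opening': 0.9992370251252025}
```

View pics/top0.png

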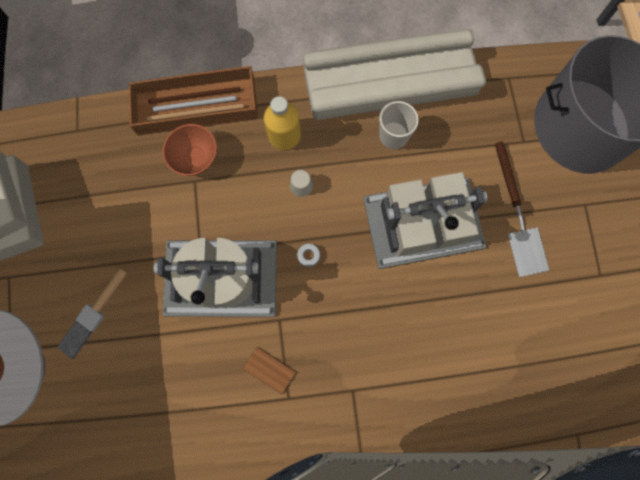

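View pics/side0.png

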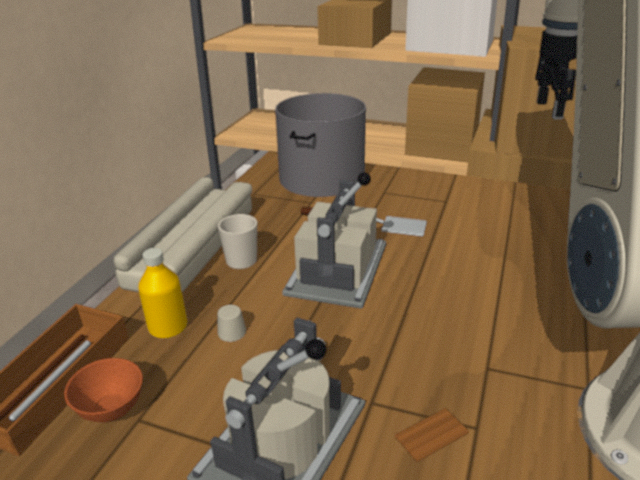

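The top view shows the round mould at left, about (210,275), with its ball near (198,297). In the side view that ball is near (316,349). The square clamp is at right, about (430,220).

```bash
cat > h.py <<'E'
import numpy as np, cv2
from rig import r,cams,order
from scipy.spatial.transform import Rotation as R
def ray(n,uv,pose=None):
    c=cams.camera_info(n);K=c["intrinsics"];k=c["k1"]
    d=np.array([(uv[0]-K[0,2])/K[0,0],(uv[1]-K[1,2])/K[1,1]]);s=d.copy()
    for _ in range(30): s=d/(1+k*(s@s))
    v=np.array([s[0],-s[1],-1.])
    if n=="wrist":
        T=c["hand_eye"];p,rp=pose;Rt=R.from_euler("xyz",rp).as_matrix()
        return p+Rt@T[:3,3], Rt@T[:3,:3]@v
    V=c["view"];return -V[:3,:3].T@V[:3,3], V[:3,:3].T@v
def plane(n,uv,z,pose=None):
    o,d=ray(n,uv,pose); return o+d*(z-o[2])/d[2]
def cross(a,b):
    (o,d),(p,e)=a,b
    t=np.linalg.lstsq(np.c_[d,-e],p-o,rcond=None)[0]
    x,y=o+d*t[0],p+e*t[1]; return (x+y)/2,np.linalg.norm(x-y)
def ball(img,box,thr=28):
    x0,y0,x1,y1=box; m=(img[y0:y1,x0:x1].max(2)<thr).astype(np.uint8)
    n,l,s,c=cv2.connectedComponentsWithStats(m); i=1+np.argmax(s[1:,4]); return c[i]+[x0,y0],s[i]
E
python3 - <<'E'
from h import *
t=cv2.imread("pics/top0.png");s=cv2.imread("pics/side0.png")
a,sa=ball(t,(180,280,220,312));b,sb=ball(s,(295,330,335,370));print(a,sa,b,sb)
p,g=cross(ray("top",a),ray("side",b));print("knob",p,g)
for z in (178,200,215):print(z,plane("top",a,z))
z=cv2.resize(t[220:330,140:300],None,fx=5,fy=5,interpolation=2);cv2.imwrite("pics/tz.png",z)
z=cv2.resize(s[310:480,180:380],None,fx=4,fy=3.5,interpolation=2);cv2.imwrite("pics/sz.png",z[:600])
E
```

```text
[198.30526316 297.        ] [12 11 12 12 95] [315.67647059 349.06470588] [ 11  10  20  19 170]
knob [452.73929117 185.34647965 190.31671327] 0.9124290743791684
178 [454.82205454 188.1143847  178.        ]
200 [451.90452605 183.37259753 200.        ]
215 [449.91530208 180.13956083 215.        ]
```

View pics/tz.png

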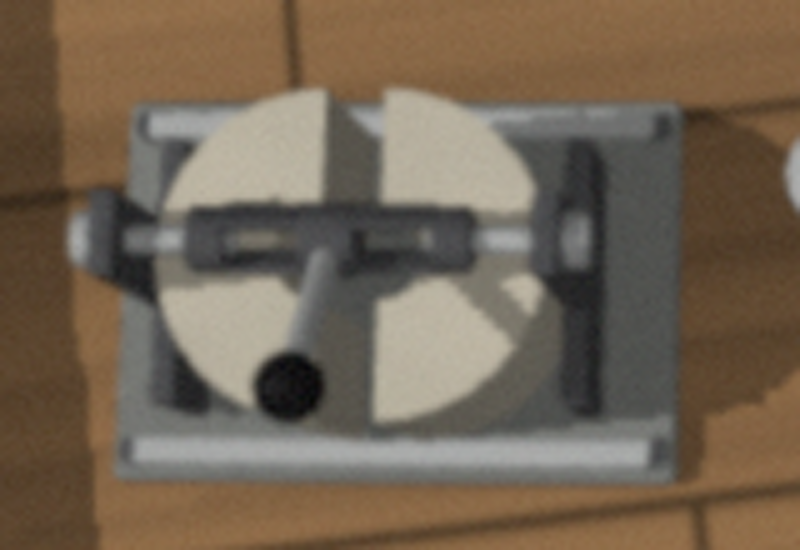

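View pics/sz.png

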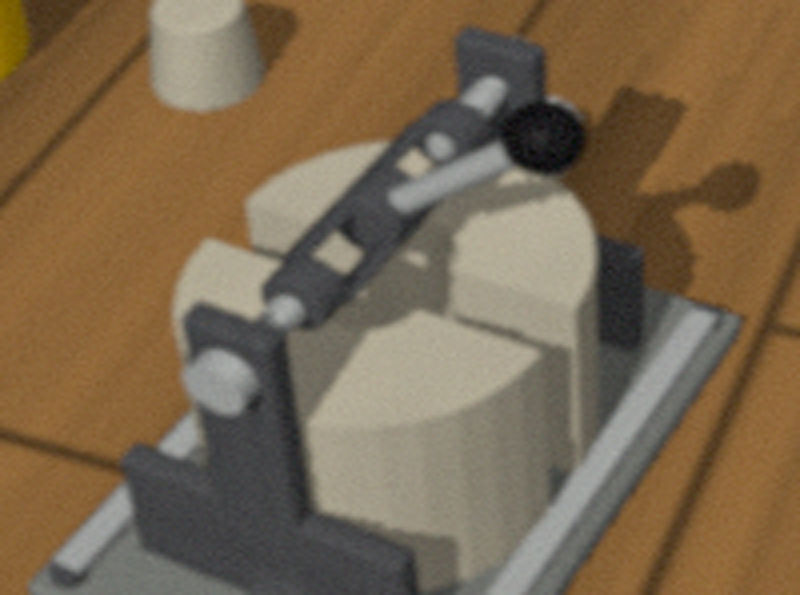

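Run:
```python
from h import *
f=lambda x,y:(140+x/5-.4,220+y/5-.4)
L=plane("top",f(75,239),135);Rr=plane("top",f(588,239),135)
print("axis ends",L,Rr,np.linalg.norm(L-Rr),"dir",(L-Rr)/np.linalg.norm(L-Rr),"mid",(L+Rr)/2)
B=plane("top",f(330,240),135);print("bar root",B)
C=[plane("top",f(*c),8) for c in((133,103),(682,105),(675,482),(115,478))]
for i in range(4):print(C[i],np.linalg.norm(C[i]-C[i-1]))
print("base mid",np.mean(C,0)); d=C[0]+C[3]-C[1]-C[2]; print("yaw base deg",np.degrees(np.arctan2(-d[0],d[1])))
d=L-Rr;print("yaw axis",np.degrees(np.arctan2(-d[0],d[1])))
```

```text
axis ends [521.40162631 270.13032184 135.        ] [499.01402769  90.99571648 135.        ] 180.52814575682928 dir [0.12401168 0.99228076 0.        ] mid [510.207827   180.56301916 135.        ]
bar root [509.87930538 180.2508955  135.        ]
[598.40153885 279.97534176   8.        ] 149.20648597986076
[569.54707598  61.60913646   8.        ] 220.26434038575502
[422.68259549  80.73964289   8.        ] 148.10520553564314
[450.32127507 298.27318143   8.        ] 219.2823225762187
base mid [510.23812135 180.14932563   8.        ]
yaw base deg -7.384442790625895
yaw axis -7.123685134021266
```

The axis mid-point is (510, 180, 135). The ball at (452.7, 185.3, 190.3) is 79.9 mm from it, which matches the given 80, so turn ≈ 0.19. The base measures 220x149, and clamp yaw is −7.3°. I'll turn the tool to yaw 82.7° (jaws along the clamp's y) while rising.

```bash
python3 -m crank '[[0,-7,0,0,-0.8,0,1],[0,-7,0,0,-0.8,0,1],[0,-7,0,0,-0.8,0,1],[0,-7,0,0,-0.8,0,1],[0,-7,0,0,-0.8,0,1],[0,-7,0,0,-0.8,0,1],[0,-7,0,0,-0.8,0,1],[0,-7,0,0,-0.8,0,1],[0,-7,0,0,-0.8,0,1],[0,-7,0,0,-0.8,0,1]]' 20
python3 -c "
from h import *
print(r.sense()['qpos'])"
```

```text
clock: 0.93
eef_pos: [219.8, -580.8, 317.9]
tcp_rot: [-1.557, 0.005, 0.04]
contact_force: [0.8, -0.5, 0.1]
opening: 1.001
[-1.21143091e+00  2.94695206e-01  1.54565603e+00  2.86180947e-05
  1.31594614e+00 -1.25095845e+00]
```

```bash
python3 -m crank '[[0,-7,0,0,0,0,1],[0,-7,0,0,0,0,1],[0,-7,0,0,0,0,1],[0,-7,0,0,0,0,1],[0,-7,0,0,0,0,1],[0,-7,0,0,0,0,1],[0,-7,0,0,0,0,1],[0,-7,0,0,0,0,1],[0,-7,0,0,0,0,1],[0,-7,0,0,0,0,1]]'
cat > rel.py <<'E'
import sys
from h import *
s=r.sense();Rt=R.from_euler("xyz",s["tcp_rot"])
g=R.from_euler("xyz",[-np.pi/2,0,np.radians(82.7)])
tgt=np.array(list(map(float,sys.argv[1:4])))
print("now",s["eef_pos"].round(1),"shift tool cm",(Rt.inv().apply(tgt-s["eef_pos"])/10).round(2),"in goal axes",(g.inv().apply(tgt-s["eef_pos"])/10).round(2),"turn deg",np.degrees((Rt.inv()*g).as_rotvec()).round(2),"F",s["contact_force"].round(1),"open",round(s["opening"],3),"clock",s["clock"])
E
python3 rel.py 452.7 185.5 280
```

```text
clock: 1.77
eef_pos: [219.3, -579.5, 316.2]
tcp_rot: [-1.559, -0.015, 1.289]
contact_force: [-0.0, 0.7, -0.2]
opening: 0.998
now [ 219.3 -579.5  316.2] shift tool cm [79.9   4.83 -1.23] in goal axes [ 78.84   3.62 -13.43] turn deg [-0.58 -8.82  0.93] F [-0.   0.7 -0.2] open 0.998 clock 1.7667
```

```bash
python3 -m crank '[[-0.6,-4.4,0.9,3.8,0,-0.3,1],[0,-4.4,0,3.8,0,-0.6,1],[0,0,0,3.8,0,-0.7,1],[0,0,0,3.8,0,-0.7,1],[0,0,0,3.8,0,-0.7,1],[0,0,0,3.8,0,-0.7,1],[0,0,0,3.8,0,-0.7,1],[0,0,0,3.8,0,-0.7,1],[0,0,0,3.8,0,-0.7,1],[0,0,0,3.8,0,-0.7,1]]'
python3 rel.py 452.7 185.5 280
```

```text
clock: 2.6
eef_pos: [335.2, -201.8, 311.1]
tcp_rot: [-1.567, -0.003, 1.45]
contact_force: [0.8, 0.3, 1.0]
opening: 1.004
now [ 335.2 -201.8  311.1] shift tool cm [39.85  3.19 -7.01] in goal axes [39.9   3.11 -6.73] turn deg [-0.22  0.38  0.14] F [0.8 0.3 1. ] open 1.004 clock 2.6
```

```bash
python3 -m crank '[[0,0,0,4,0.1,-0.7,1],[0,0,0,4,0.1,-0.7,1],[0,0,0,4,0.1,-0.7,1],[0,0,0,4,0.1,-0.7,1],[0,0,0,4,0.1,-0.7,1],[0,0,0,4,0.1,-0.7,1],[0,0,0,4,0.1,-0.7,1],[0,0,0,4,0.1,-0.7,1],[0,0,0,4,0.1,-0.7,1],[0,0,0,3.9,0.1,-0.7,1]]'
python3 rel.py 452.7 185.5 280
```

```text
clock: 3.43
eef_pos: [449.4, 199.3, 302.0]
tcp_rot: [-1.571, -0.002, 1.45]
contact_force: [0.7, -1.2, -0.1]
opening: 1.002
now [449.4 199.3 302. ] shift tool cm [-1.33  2.2  -0.5 ] in goal axes [-1.32  2.2  -0.51] turn deg [-0.01  0.37  0.11] F [ 0.7 -1.2 -0.1] open 1.002 clock 3.4333
```

```bash
python3 -m crank '[[0,0.3,0,-0.7,1,-0.2,1],[0,0,0,-0.4,1,-0.2,1],[0,0,0,0,0.1,0,1],[0,0,0,0,0,0,1],[0,0,0,0,0,0,1],[0,0,0,0,0,0,1],[0,0,0,0,0,0,1],[0,0,0,0,0,0,1],[0,0,0,0,0,0,1],[0,0,0,0,0,0,1]]'
python3 rel.py 452.7 185.5 182
python3 - <<'E'
from h import *
s=r.sense();im=cams.grab_frame("wrist");cv2.imwrite("pics/w1.png",im)
print(s["eef_pos"],s["tcp_rot"])
E
```

```text
clock: 4.27
eef_pos: [452.7, 191.3, 279.9]
tcp_rot: [-1.57, -0.004, 1.447]
contact_force: [0.1, 0.7, -0.1]
opening: 0.997
now [452.7 191.3 279.9] shift tool cm [-0.61  9.78 -0.07] in goal axes [-0.57  9.79 -0.07] turn deg [-0.02  0.19  0.21] F [ 0.1  0.7 -0.1] open 0.997 clock 4.2667
[452.72376556 191.27744443 279.85531478] [-1.57036734 -0.00370788  1.44662141]
```

View pics/w1.png

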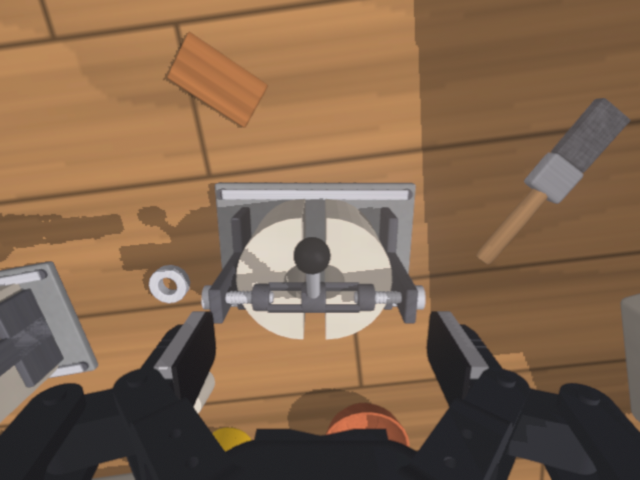

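The wrist view shows the round clamp square to the jaws, with the ball at about (312,255).

Run:
```python
from h import *
im=cv2.imread("pics/w1.png");pose=(np.array([452.72,191.28,279.86]),[-1.57037,-.00371,1.44662])
m=(cv2.inRange(im[230:280,285:340],0,(70,70,70)))
g=im[230:280,285:340].max(2)
print([ (t,*[ (c[i]+[285,230]).round(1) if 0 else (s[i],(c[i]+[285,230]).round(1)) for i in [1+np.argmax(s[1:,4])]]) for t in (35,45,55) for n,l,s,c in [cv2.connectedComponentsWithStats((g<t).astype(np.uint8))]])
for uv in ((312,255.),): print(plane("wrist",uv,190.3,pose))
k,gp=cross(ray("wrist",(312,255),pose),ray("top",(198.3,297)));print(k,gp)
for uv in ((206,297),(421,297)):print(plane("wrist",uv,135,pose))
```

```text
Traceback (most recent call last):
ValueError: attempt to get argmax of an empty sequence
```

Run:
```python
from h import *
im=cv2.imread("pics/w1.png");pose=(np.array([452.72,191.28,279.86]),[-1.57037,-.00371,1.44662])
for t in (50,60,70):
    try:
        c,s=ball(im,(288,230,336,276),t);print(t,c,s)
    except ValueError: print(t,"none")
for z in (185.,190.3,195.):print(plane("wrist",c,z,pose))
print(cross(ray("wrist",c,pose),ray("top",(198.3,297))))
for uv in ((206,297),(421,297)):print(plane("wrist",uv,135,pose))
```

```text
50 none
60 none
70 [310.33834586 255.10526316] [  7   8  34  35 798]
[454.1947055  184.40443522 185.        ]
[452.29811337 184.78377297 190.3       ]
[450.61622978 185.12016682 195.        ]
(array([452.75006031, 185.10692079, 190.33764905]), np.float64(1.0974602102072146))
[497.85220961  90.37399732 135.        ]
[520.11819599 266.96504096 135.        ]
```

Wrist, top and side views agree on the ball to within about 1 mm, at (452.7, 185.3, 190.3). I'll descend so the grasp point is at the ball.

```bash
python3 -m crank '[[0,0,0,-0.6,1.3,-0.1,1],[0,0,0,0,1.3,0,1],[0,0,0,0,1.3,0,1],[0,0,0,0,1.3,0,1],[0,0,0,0,1.3,0,1],[0,0,0,0,1.2,0,1],[0,0,0,0,1.2,0,1],[0,0,0,0,0.8,0,1],[0,0,0,0,0,0,1],[0,0,0,0,0,0,1]]'
python3 rel.py 452.7 185.5 182
```

```text
clock: 5.15
eef_pos: [455.0, 186.1, 181.3]
tcp_rot: [-1.575, -0.007, 1.447]
contact_force: [-1.2, -0.6, 1.5]
opening: 1.002
now [455.  186.1 181.3] shift tool cm [-0.08 -0.07  0.23] in goal axes [-0.09 -0.07  0.23] turn deg [0.27 0.18 0.38] F [-1.2 -0.6  1.5] open 1.002 clock 5.15
```

Correct the small offset and close at 20 N.

```bash
python3 -m crank '[[0,0,0,-0.1,-0.05,0.25,1],[0,0,0,0,0,0,1],[0,0,0,0,0,0,-1],[0,0,0,0,0,0,-1],[0,0,0,0,0,0,-1],[0,0,0,0,0,0,-1],[0,0,0,0,0,0,-1],[0,0,0,0,0,0,-1],[0,0,0,0,0,0,-1],[0,0,0,0,0,0,-1]]' 20
python3 rel.py 452.7 185.5 182
```

```text
clock: 5.98
eef_pos: [453.7, 185.6, 185.1]
tcp_rot: [-1.58, -0.008, 1.447]
contact_force: [-0.6, -0.1, 0.1]
opening: 0.265
now [453.7 185.6 185.1] shift tool cm [-0.02  0.31  0.1 ] in goal axes [-0.02  0.31  0.1 ] turn deg [0.5  0.19 0.48] F [-0.6 -0.1  0.1] open 0.265 clock 5.9833
```

```bash
python3 -m crank '[[0,0,0,0,-0.45,-0.55,-1],[0,0,0,0,-0.4,-0.6,-1],[0,0,0,0,-0.4,-0.6,-1],[0,0,0,0,-0.35,-0.6,-1],[0,0,0,0,-0.3,-0.65,-1],[0,0,0,0,-0.2,-0.65,-1],[0,0,0,0,-0.15,-0.7,-1],[0,0,0,0,-0.1,-0.7,-1],[0,0,0,0,-0.05,-0.7,-1],[0,0,0,0,0,-0.7,-1]]' 20
cat > st.py <<'E'
from h import *
s=r.sense();y=np.radians(-7.3);d=s["eef_pos"]-[510.2,180.4,135]
g=d-8*R.from_euler("xyz",s["tcp_rot"]).as_matrix()[:,1]
x=g[0]*np.cos(y)+g[1]*np.sin(y);yy=-g[0]*np.sin(y)+g[1]*np.cos(y)
print("grasp pt clamp frame",round(x,1),round(yy,1),round(g[2],1),"r",round(np.hypot(x,g[2]),1),"lean",round(np.degrees(np.arctan2(x,g[2])),1),"F",s["contact_force"].round(1),"open",round(s["opening"],3),s["clock"],s["tcp_rot"].round(3))
E
python3 st.py
```

```text
clock: 6.82
eef_pos: [520.0, 177.1, 210.0]
tcp_rot: [-1.571, -0.008, 1.446]
contact_force: [-3.9, 3.0, -3.7]
opening: 0.263
grasp pt clamp frame 10.1 -2.1 83.0 r 83.6 lean 6.9 F [-3.9  3.  -3.7] open 0.263 6.8167 [-1.571 -0.008  1.446]
```

```bash
python3 -m crank '[[0,0,0,0,0.1,-0.7,-1],[0,0,0,0,0.2,-0.7,-1],[0,0,0,0,0.25,-0.65,-1],[0,0,0,0,0.3,-0.65,-1],[0,0,0,0,0.35,-0.6,-1],[0,0,0,0,0.4,-0.6,-1],[0,0,0,0,0.45,-0.55,-1],[0,0,0,0,0.5,-0.5,-1],[0,0,0,0,0.55,-0.45,-1],[0,0,0,0,0.55,-0.4,-1]]' 20
python3 st.py
```

```text
clock: 7.65
eef_pos: [592.2, 168.4, 174.4]
tcp_rot: [-1.587, -0.01, 1.447]
contact_force: [0.2, 0.9, 0.7]
opening: -0.002
grasp pt clamp frame 82.7 -1.5 47.4 r 95.4 lean 60.2 F [0.2 0.9 0.7] open -0.002 7.65 [-1.587 -0.01   1.447]
```

The fingers have shut fully, so the ball slipped out. I need to look.

Run:
```python
from h import *
for n in ("top","side"):
    im=cams.grab_frame(n);cv2.imwrite(f"pics/{n}2.png",im)
t=cv2.imread("pics/top2.png")[200:330,130:310];s=cv2.imread("pics/side2.png")[250:480,150:400]
cv2.imwrite("pics/m2.png",np.hstack([cv2.resize(t,(400,400*130//180)),cv2.resize(s,(314,289))[:288]]) if 0 else cv2.resize(s,(750,600)))
cv2.imwrite("pics/t2z.png",cv2.resize(t,(800,577)))
```

```text
(no output)
```

View pics/m2.png

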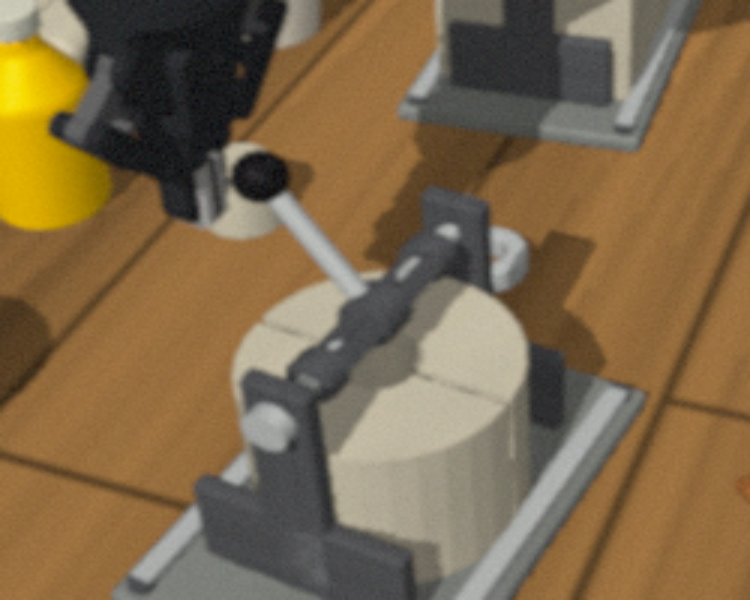

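View pics/t2z.png

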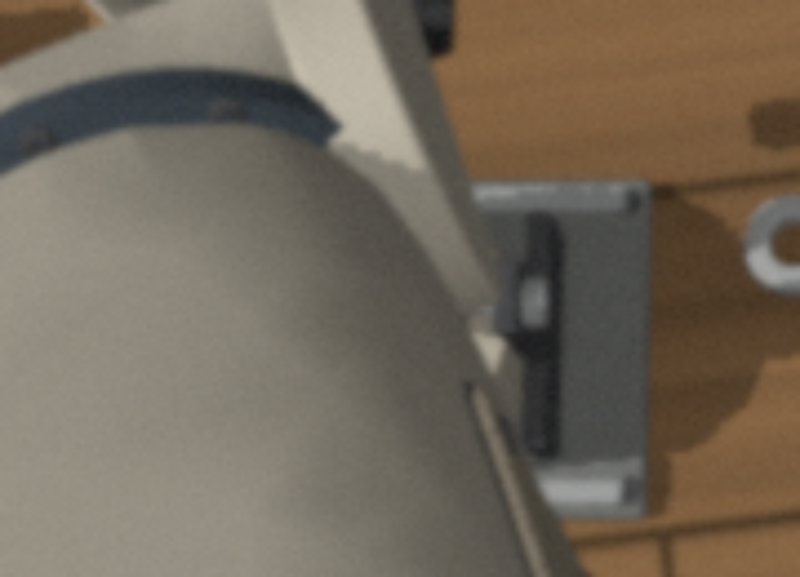

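The side view shows the ball at zoomed (260,176), i.e. about (236.5,317), free just on the robot side of the shut fingers. The halves are almost closed. Next I measure the lean by intersecting the ray with the clamp's ball plane.

Run:
```python
from h import *
im=cv2.imread("pics/side2.png");c,s=ball(im,(222,303,252,332));print(c,s)
y=np.radians(-7.3);ey=np.array([-np.sin(y),np.cos(y),0]);ex=np.array([np.cos(y),np.sin(y),0])
A=np.array([510.2,180.4,135])
def lean(uv,off):
    o,d=ray("side",uv);p=o+d*((off-(o-A)@ey)/(d@ey));q=p-A
    return p.round(1),(q@ex).round(1),q[2].round(1),np.hypot(q@ex,q[2]).round(1),np.degrees(np.arctan2(q@ex,q[2])).round(1)
for off in(0,-2.3):
  print(lean((315.7,349.06),off)); print(lean(c,off)); print(lean((236.7,317),off))
```

```text
[239.5862069  320.13793103] [10  9 13 14 58]
(array([451.2, 188. , 192.9]), np.float64(-59.5), np.float64(57.9), np.float64(83.0), np.float64(-45.8))
(array([551.3, 175.1, 197.5]), np.float64(41.5), np.float64(62.5), np.float64(75.0), np.float64(33.6))
(array([555. , 174.7, 200.9]), np.float64(45.2), np.float64(65.9), np.float64(79.9), np.float64(34.4))
(array([452.2, 185.5, 190.5]), np.float64(-58.2), np.float64(55.5), np.float64(80.4), np.float64(-46.4))
(array([552.9, 172.6, 195.1]), np.float64(43.3), np.float64(60.1), np.float64(74.1), np.float64(35.8))
(array([556.6, 172.1, 198.6]), np.float64(47.0), np.float64(63.6), np.float64(79.1), np.float64(36.5))
```

Lean is about 36°, against the 57.3° needed. I'll rise, move back over the ball, open, and take a wrist view before regripping with more force.

```bash
python3 -m crank '[[0,0,0,0,-1.5,0,-1],[0,0,0,0,-1.5,0,-1],[0,0,0,0,-1.5,0,-1],[0,0,0,0,-1.5,0,0],[1,0,0.5,0,-1.5,0,1],[0,0,0,0,0,1.2,1],[0,0,0,0,0,1.2,1],[0,0,0,0,0,1.1,1],[0,0,0,0,0,0,1],[0,0,0,0,0,0,1]]'
python3 st.py
python3 - <<'E'
from h import *
s=r.sense();im=cams.grab_frame("wrist");cv2.imwrite("pics/w3.png",im);print(s["eef_pos"].tolist(),s["tcp_rot"].tolist())
E
```

```text
clock: 8.58
eef_pos: [548.9, 172.0, 248.0]
tcp_rot: [-1.557, 0.004, 1.447]
contact_force: [0.3, 0.3, -0.1]
opening: 0.972
grasp pt clamp frame 39.6 -3.4 121.0 r 127.3 lean 18.1 F [ 0.3  0.3 -0.1] open 0.972 8.5833 [-1.557  0.004  1.447]
[548.8960824346744, 171.97548772736522, 247.98865255241031] [-1.5572777020975392, 0.003540063590358411, 1.447079899522774]
```

View pics/w3.png

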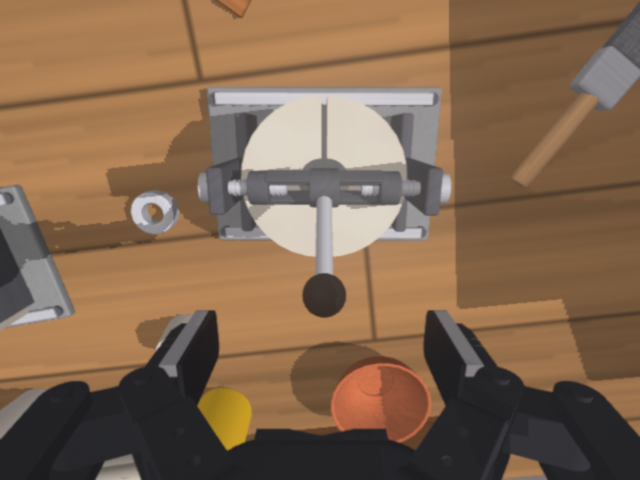

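The wrist view shows the ball at (324,295), and a thin gap is still visible between the halves.

Run:
```python
from h import *
pose=(np.array([548.896,171.975,247.989]),[-1.55728,.00354,1.44708])
k,g=cross(ray("wrist",(324,295),pose),ray("side",(236.7,317)));print("tri",k,g)
y=np.radians(-7.3);ey=np.array([-np.sin(y),np.cos(y),0]);ex=np.array([np.cos(y),np.sin(y),0]);A=np.array([510.2,180.4,135])
for z in range(180,210,4):
    q=plane("wrist",(324,295),z,pose)-A;print(z,(q@ex).round(1),(q@ey).round(1),np.hypot(q@ex,q[2]).round(1),np.degrees(np.arctan2(q@ex,q[2])).round(1))
```

```text
tri [556.65621265 172.37066939 198.84023775] 0.47046979913248566
180 56.3 -1.9 72.1 51.4
184 54.4 -1.9 73.2 48.0
188 52.5 -1.9 74.6 44.7
192 50.6 -1.9 76.2 41.6
196 48.7 -2.0 78.1 38.6
200 46.8 -2.0 80.1 35.8
204 44.9 -2.0 82.3 33.1
208 43.0 -2.1 84.7 30.5
```

```bash
python3 rel.py 556.7 172.4 189; python3 -m crank '[[0,0,0,0.1,0.8,-0.75,1],[0,0,0,0,1,0,1],[0,0,0,0,1,0,1],[0,0,0,0,1,0,1],[0,0,0,0,1,0,1],[0,0,0,0,0.9,0,1],[0,0,0,0,0,0,1],[0,0,0,0,0,0,1],[0,0,0,0,0,0,1],[0,0,0,0,0,0,1]]' 60; python3 rel.py 556.7 172.4 189
```

```text
now [548.8 171.9 247.8] shift tool cm [ 0.16  5.87 -0.86] in goal axes [ 0.15  5.88 -0.77] turn deg [-0.81  0.2  -0.21] F [-0.2 -0.5  0.2] open 1.001 clock 8.6333
clock: 9.47
eef_pos: [555.9, 171.0, 180.6]
tcp_rot: [-1.552, 0.006, 1.446]
contact_force: [-0.3, 0.1, 0.2]
opening: 0.999
now [555.9 171.  180.6] shift tool cm [ 0.14 -0.84 -0.05] in goal axes [ 0.15 -0.84 -0.06] turn deg [-1.08  0.17 -0.35] F [-0.3  0.1  0.2] open 0.999 clock 9.4667
```

Overshot downward by 8 mm. I'll raise, settle and close at 60 N.

```bash
python3 -m crank '[[-1,0,-0.3,0.1,-0.35,0,1],[0,0,0,0,-0.3,0,1],[0,0,0,0,0,0,1],[0,0,0,0,0,0,-1],[0,0,0,0,0,0,-1],[0,0,0,0,0,0,-1],[0,0,0,0,0,0,-1],[0,0,0,0,0,0,-1],[0,0,0,0,0,0,-1],[0,0,0,0,0,0,-1]]' 60; python3 st.py
```

```text
clock: 10.3
eef_pos: [557.7, 172.4, 191.0]
tcp_rot: [-1.576, -0.001, 1.447]
contact_force: [-0.5, 0.2, 0.6]
opening: 0.245
grasp pt clamp frame 48.1 -2.0 64.0 r 80.0 lean 36.9 F [-0.5  0.2  0.6] open 0.245 10.3 [-1.576e+00 -1.000e-03  1.447e+00]
```

```bash
python3 -m crank '[[0,0,0,0,0.26,-0.33,-1],[0,0,0,0,0.28,-0.31,-1],[0,0,0,0,0.3,-0.3,-1],[0,0,0,0,0.32,-0.28,-1],[0,0,0,0,0.33,-0.26,-1],[0,0,0,0,0,0,-1],[0,0,0,0,0,0,-1],[0,0,0,0,0,0,-1],[0,0,0,0,0,0,-1],[0,0,0,0,0,0,-1]]' 60; python3 st.py
```

```text
clock: 11.13
eef_pos: [573.7, 170.3, 175.5]
tcp_rot: [-1.574, -0.001, 1.447]
contact_force: [-1.2, -0.6, 3.0]
opening: 0.245
grasp pt clamp frame 64.2 -1.9 48.5 r 80.5 lean 52.9 F [-1.2 -0.6  3. ] open 0.245 11.1333 [-1.574e+00 -1.000e-03  1.447e+00]
```

Still held at lean 53°. Next, 4–5° more, pressing gently past the stop.

```bash
python3 -m crank '[[0,0,0,0,0.25,-0.18,-1],[0,0,0,0,0.25,-0.17,-1],[0,0,0,0,0.2,-0.1,-1],[0,0,0,0,0.1,-0.1,-1],[0,0,0,0,0,0,-1],[0,0,0,0,0,0,-1],[0,0,0,0,0,0,-1],[0,0,0,0,0,0,-1],[0,0,0,0,0,0,-1],[0,0,0,0,0,0,-1]]' 60; python3 st.py
```

```text
clock: 11.97
eef_pos: [580.6, 169.5, 168.5]
tcp_rot: [-1.577, -0.001, 1.45]
contact_force: [-1.8, -0.9, 3.1]
opening: 0.246
grasp pt clamp frame 71.2 -1.9 41.5 r 82.4 lean 59.8 F [-1.8 -0.9  3.1] open 0.246 11.9667 [-1.577e+00 -1.000e-03  1.450e+00]
```

```bash
python3 -m crank '[[0,0,0,0,0,0,-1],[0,0,0,0,0,0,-1],[0,0,0,0,0,0,-1],[0,0,0,0,0,0,-1],[0,0,0,0,0,0,-1],[0,0,0,0,0,0,-1],[0,0,0,0,0.15,-0.05,-1],[0,0,0,0,0.15,-0.05,-1],[0,0,0,0,0.15,-0.05,-1],[0,0,0,0,0.15,-0.05,-1]]' 60; python3 st.py;python3 - <<'E'
from h import *
im=cams.grab_frame("side");cv2.imwrite("pics/s4.png",im);cv2.imwrite("pics/s4z.png",cv2.resize(im[250:480,150:400],(750,600)))
im=cams.grab_frame("wrist");cv2.imwrite("pics/w4.png",im)
E
python3 st.py
```

```text
clock: 12.8
eef_pos: [587.1, 168.8, 165.6]
tcp_rot: [-1.587, -0.002, 1.449]
contact_force: [14.9, -0.2, 2.9]
opening: 0.228
grasp pt clamp frame 77.6 -1.8 38.6 r 86.7 lean 63.6 F [14.9 -0.2  2.9] open 0.228 12.8 [-1.587 -0.002  1.449]
grasp pt clamp frame 84.3 -1.3 41.4 r 93.9 lean 63.9 F [ 34.7 -11.2  20.5] open 0.105 12.9 [-1.602 -0.004  1.45 ]
```

View pics/s4z.png

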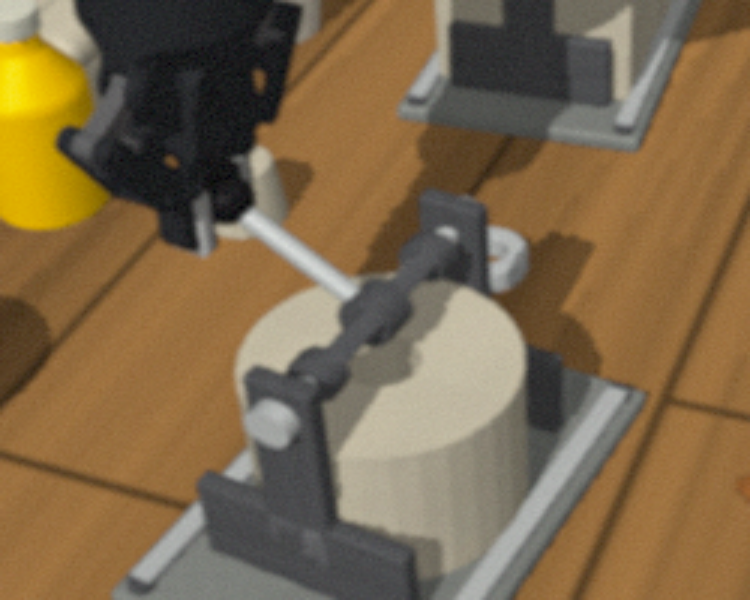

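View pics/w4.png

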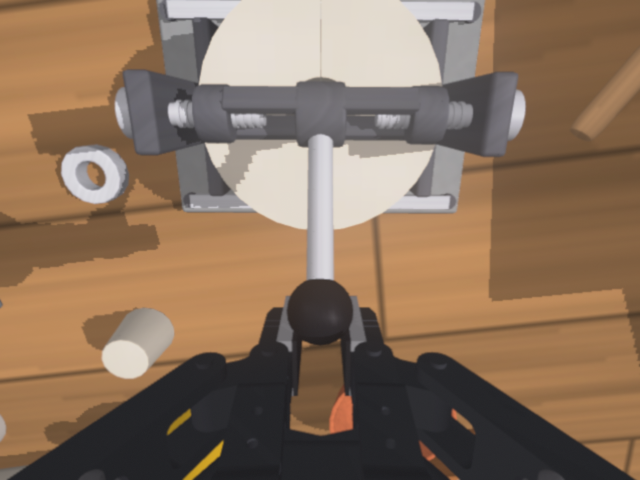

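The halves look closed with no visible seam, but the fingers are being squeezed off past the ball. I'll open at once, then rise and check the angle.

```bash
python3 -m crank '[[0,0,0,0,0,0,1],[0,0,0,0,0,0,1],[0,0,0,0,0,0,1],[0,0,0,0,0,0,1],[0,0,0,0,-1,0,1],[0,0,0,0,-1.5,0,1],[0,0,0,0,-1.5,0,1],[0,0,0,0,-1.5,0,1],[0,0,0,0,-1.5,0.5,1],[1.2,0,0,0,0,0.5,1]]' 20; python3 st.py;python3 - <<'E'
from h import *
im=cams.grab_frame("side");cv2.imwrite("pics/s5.png",im);cv2.imwrite("pics/s5z.png",cv2.resize(im[250:480,150:400],(750,600)))
s=r.sense();im=cams.grab_frame("wrist");cv2.imwrite("pics/w5.png",im);print(s["eef_pos"].tolist(),s["tcp_rot"].tolist())
E
```

```text
clock: 13.73
eef_pos: [579.4, 169.9, 240.1]
tcp_rot: [-1.575, -0.004, 1.447]
contact_force: [0.1, -0.1, 0.8]
opening: 1.003
grasp pt clamp frame 69.9 -1.7 113.1 r 133.0 lean 31.7 F [ 0.1 -0.1  0.8] open 1.003 13.7333 [-1.575 -0.004  1.447]
[578.5659664907247, 169.86800181316377, 238.70015938093346] [-1.5711705741523438, -0.0033997273176753495, 1.4472506813428239]
```

View pics/s5z.png

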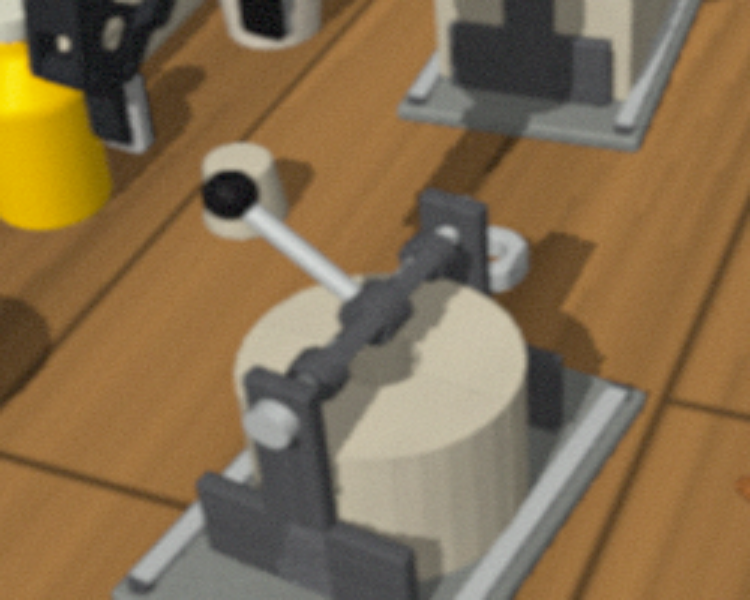

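View pics/w5.png

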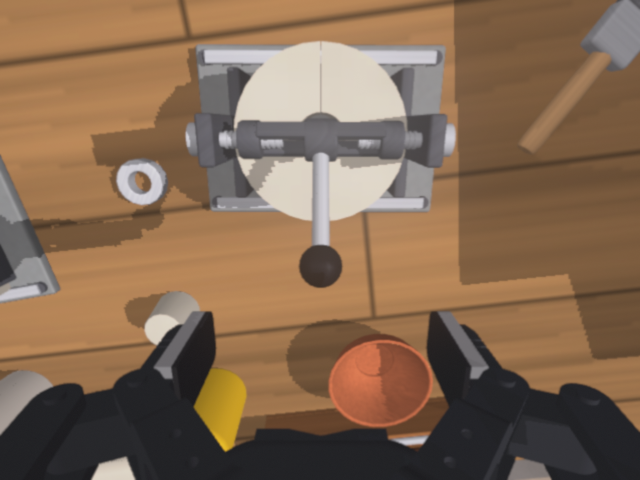

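The ball is at side (226.5,324) and wrist (320.5,266). A hairline seam shows in the wrist view.

```bash
cat > ln.py <<'E'
from h import *
y=np.radians(-7.3);ey=np.array([-np.sin(y),np.cos(y),0]);ex=np.array([np.cos(y),np.sin(y),0]);A=np.array([510.2,180.4,135])
def L(p):
    q=p-A;return "pt",p.round(1),"x",(q@ex).round(1),"y",(q@ey).round(1),"z",q[2].round(1),"r",np.hypot(q@ex,q[2]).round(1),"lean",np.degrees(np.arctan2(q@ex,q[2])).round(1)
E
python3 - <<'E'
from ln import *
pose=(np.array([578.566,169.868,238.70]),[-1.57117,-.0034,1.44725])
k,g=cross(ray("wrist",(320.5,266),pose),ray("side",(226.5,324.2)));print(L(k),g)
o,d=ray("side",(226.5,324.2))
for off in(0,-2):print(L(o+d*((off-(o-A)@ey)/(d@ey))))
for z in(178,182,186):print(L(plane("wrist",(320.5,266),z,pose)))
im=cv2.imread("pics/w5.png");cv2.imwrite("pics/w5z.png",cv2.resize(im[30:240,180:460],(800,600),interpolation=2))
E
```

```text
('pt', array([573.4, 170.3, 181.5]), 'x', np.float64(64.0), 'y', np.float64(-2.0), 'z', np.float64(46.5), 'r', np.float64(79.1), 'lean', np.float64(54.0)) 0.3301566180273821
('pt', array([571.8, 172.5, 183.6]), 'x', np.float64(62.1), 'y', np.float64(-0.0), 'z', np.float64(48.6), 'r', np.float64(78.9), 'lean', np.float64(52.0))
('pt', array([573.3, 170.3, 181.5]), 'x', np.float64(63.8), 'y', np.float64(-2.0), 'z', np.float64(46.5), 'r', np.float64(79.0), 'lean', np.float64(53.9))
('pt', array([575. , 170.2, 178. ]), 'x', np.float64(65.6), 'y', np.float64(-1.9), 'z', np.float64(43.0), 'r', np.float64(78.4), 'lean', np.float64(56.7))
('pt', array([573.4, 170.4, 182. ]), 'x', np.float64(64.0), 'y', np.float64(-1.9), 'z', np.float64(47.0), 'r', np.float64(79.4), 'lean', np.float64(53.7))
('pt', array([571.8, 170.6, 186. ]), 'x', np.float64(62.4), 'y', np.float64(-1.9), 'z', np.float64(51.0), 'r', np.float64(80.6), 'lean', np.float64(50.7))
```

View pics/w5z.png

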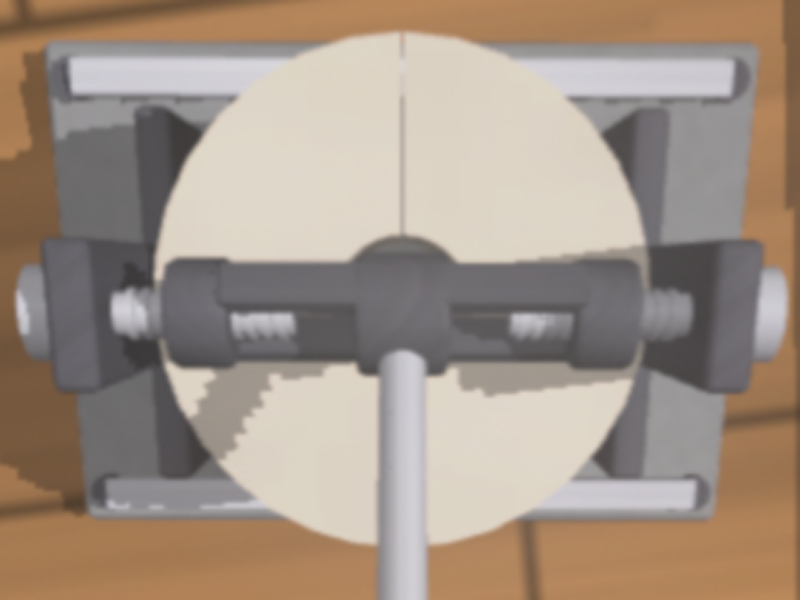

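The lean is about 54° with a ~0.6 mm gap left, so it's not fully home. I'll shut the fingers and press down on top of the ball in small steps until it meets the stop.

```bash
python3 -m crank '[[0,0,0,0,0,0.15,-1],[0,0,0,0,0,0.15,-1],[0,0,0,0,0,0,-1],[0,0,0,0,0,0,-1],[0,0,0,0,0.5,0,-1],[0,0,0,0,0.6,0,-1],[0,0,0,0,0.6,0,-1],[0,0,0,0,0.4,0,-1],[0,0,0,0,0.1,0,-1],[0,0,0,0,0,0,-1]]' 40; python3 st.py
```

```text
clock: 14.67
eef_pos: [572.8, 169.2, 207.1]
tcp_rot: [-1.563, 0.001, 1.447]
contact_force: [0.2, -0.3, 0.1]
opening: 0.002
grasp pt clamp frame 63.6 -3.1 80.1 r 102.3 lean 38.4 F [ 0.2 -0.3  0.1] open 0.002 14.6667 [-1.563e+00  1.000e-03  1.447e+00]
```

```bash
python3 -m crank '[[-0.4,0,0,0.1,0,-0.15,-1],[0,0,0,0,0,-0.15,-1],[0,0,0,0,0.1,0,-1],[0,0,0,0,0.1,0,-1],[0,0,0,0,0.1,0,-1],[0,0,0,0,0.1,0,-1],[0,0,0,0,0.1,0,-1],[0,0,0,0,0.1,0,-1],[0,0,0,0,0.1,0,-1],[0,0,0,0,0.1,0,-1]]' 40; python3 st.py; python3 -c "
from h import *
print(r.sense()['eef_pos'])"
```

```text
clock: 15.5
eef_pos: [579.3, 169.8, 201.6]
tcp_rot: [-1.578, -0.001, 1.447]
contact_force: [2.2, -2.1, 5.4]
opening: 0.001
grasp pt clamp frame 69.8 -1.8 74.6 r 102.2 lean 43.1 F [ 2.2 -2.1  5.4] open 0.001 15.5 [-1.578e+00 -1.000e-03  1.447e+00]
[579.27874465 169.75233013 201.59197391]
```

```bash
python3 -m crank '[[0,0,0,0,0.15,0.05,-1],[0,0,0,0,0.15,0.05,-1],[0,0,0,0,0.15,0.05,-1],[0,0,0,0,0.2,0.05,-1],[0,0,0,0,0.2,0.05,-1],[0,0,0,0,0.2,0.05,-1],[0,0,0,0,0.2,0.05,-1],[0,0,0,0,0.2,0.05,-1],[0,0,0,0,0.2,0.05,-1],[0,0,0,0,0.2,0.05,-1]]' 40; python3 st.py; python3 -c "
from h import *
print(r.sense()['eef_pos'])"
```

```text
clock: 16.33
eef_pos: [579.9, 169.8, 200.5]
tcp_rot: [-1.594, -0.004, 1.447]
contact_force: [-3.9, -3.7, 19.2]
opening: 0.001
grasp pt clamp frame 70.3 -1.7 73.5 r 101.7 lean 43.7 F [-3.9 -3.7 19.2] open 0.001 16.3333 [-1.594 -0.004  1.447]
[579.89547291 169.77410867 200.49900701]
```

19 N with no further motion and the fingertip at z ≈ 189.5 (190.2 expected at the stop), so it's on the stop. I'll rise straight up and verify.

```bash
python3 -m crank '[[0,0,0,0,-0.5,0,-1],[0,0,0,0,-1,0,-1],[0,0,0,0,-1.5,0,-1],[0,0,0,0,-1.5,0,-1],[1,0,0,0,-1.5,0,0],[0,0,0,0,-1,0.5,1],[0,0,0,0,0,0.5,1],[0,0,0,0,0,0,1],[0,0,0,0,0,0,1],[0,0,0,0,0,0,1]]' 20; python3 st.py;python3 - <<'E'
from h import *
im=cams.grab_frame("side");cv2.imwrite("pics/s6.png",im);cv2.imwrite("pics/s6z.png",cv2.resize(im[250:480,150:400],(750,600)))
s=r.sense();im=cams.grab_frame("wrist");cv2.imwrite("pics/w6.png",im);print(s["eef_pos"].tolist(),s["tcp_rot"].tolist())
E
```

```text
clock: 17.17
eef_pos: [563.0, 171.5, 271.5]
tcp_rot: [-1.568, -0.003, 1.447]
contact_force: [-0.3, 0.3, -0.7]
opening: 0.844
grasp pt clamp frame 53.5 -2.1 144.5 r 154.1 lean 20.3 F [-0.3  0.3 -0.7] open 0.844 17.1667 [-1.568 -0.003  1.447]
[563.017171514526, 171.46622662252094, 271.34081723474975] [-1.5678879938556571, -0.0027238319586453397, 1.447155619264723]
```

View pics/s6z.png

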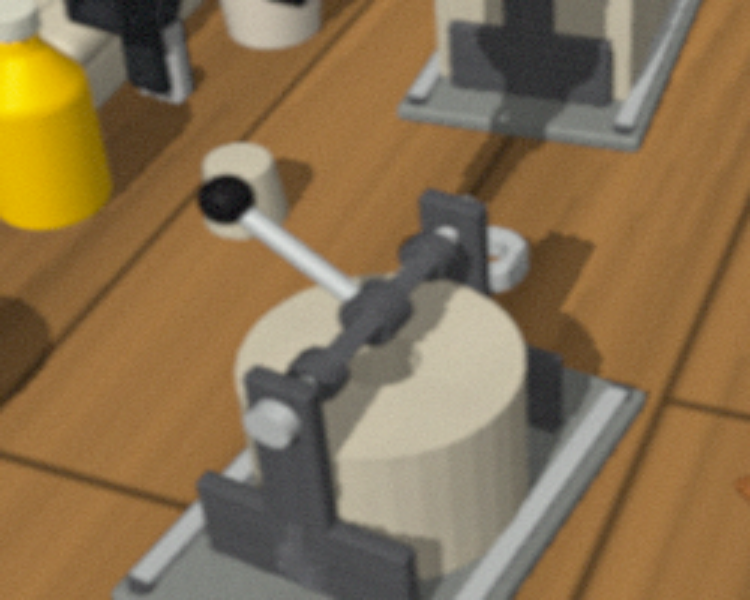

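View pics/w6.png

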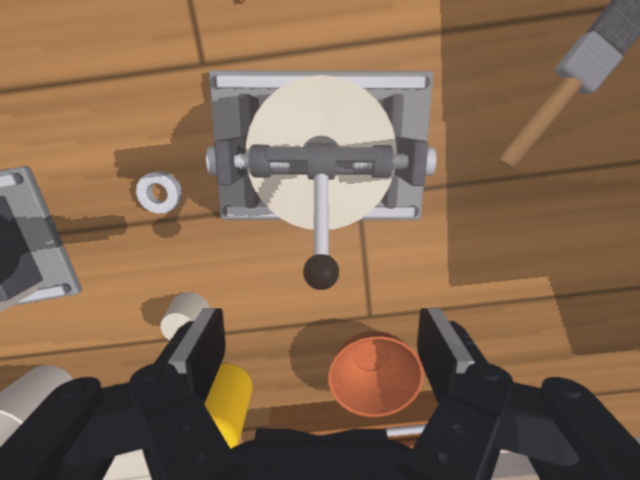

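The seam has vanished. The ball is at wrist (321,272) and side (225.2,326.3). One last numeric check, with the square ball compared before and after.

Run:
```python
from ln import *
pose=(np.array([563.017,171.466,271.341]),[-1.56789,-.00272,1.44716])
k,g=cross(ray("wrist",(321,272),pose),ray("side",(225.2,326.3)));print(L(k),g)
for f in("side0","s6"):
    im=cv2.imread(f"pics/{f}.png");print(f,"square",ball(im,(352,168,380,192))[0])
a=cv2.imread("pics/w5.png");b=cv2.imread("pics/w6.png")
print("seam rows",a[50:110,315:328].mean((0,2)).round(),b[85:130,315:328].mean((0,2)).round())
print(r.sense()["contact_force"].round(1))
```

```text
('pt', array([576.2, 169.9, 177.2]), 'x', np.float64(66.8), 'y', np.float64(-2.0), 'z', np.float64(42.2), 'r', np.float64(79.0), 'lean', np.float64(57.7)) 0.7857395919609411
side0 square [364.25641026 180.15384615]
s6 square [363.53658537 178.45121951]
seam rows [211. 211. 211. 211. 205. 185. 191. 205. 209. 209. 209. 209. 209.] [211. 211. 211. 211. 211. 210. 209. 209. 208. 208. 208. 208. 208.]
[-0.   0.4  0.2]
```

Lean is 57.7° against 57.3° at the stop, and there's no seam. The square ball's centroid shifted by 1.7 px, so I'll check why.

Run:
```python
import cv2,numpy as np
f=lambda n:cv2.resize(cv2.imread(f"pics/{n}.png")[150:310,275:400],(390,500))
cv2.imwrite("pics/sq.png",np.hstack([f("side0"),f("s6")]))
```

```text
(no output)
```

View pics/sq.png

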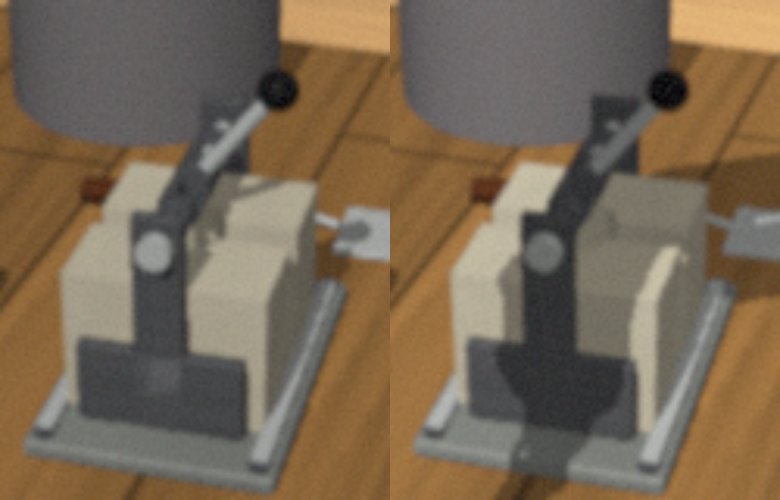

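The square clamp hasn't moved: the ball is at (278,90) and (668,90), the same place in both crops. Only the arm's shadow shifted the mask.

```bash
python3 -c "
from rig import order
print(order.sign_off())"
```

```text
the job is handed in; nothing more can be done
None
```

The round mould's turnbuckle has been swung up and over to its end stop and let go, and the two halves are drawn fully together. I handed the job in at about 17.3 s on the robot's clock.

**How it went:** It took more than one grasp.
- **First pinch (20 N):** the ball slipped out at about 36° past upright.
- **Second pinch (60 N):** this brought the bar close to the stop. While I was pressing there, the fingers squeezed off the ball, with about 40 N on the wrist. That left the bar near 54° with a gap of roughly 0.6 mm.
- **Final press:** I pushed the ball down with shut fingertips until it stopped moving at 19 N, then backed off.

**Last checks:**
- **Angle:** the bar measured 57.7° past upright, against 57.3° at the stop. The ball measured 79.0 mm from the axis (80 given).
- **Mould halves:** the seam that was still visible before the final press is gone in the wrist picture.
- **Robot clear:** the gripper is open about 80 mm above the ball and touching nothing, with contact force near zero.
- **Square clamp:** its ball mask shifted 1.7 px between the first and last side pictures. Side by side, the pictures show only the arm's shadow falling across it; the clamp looks unmoved.

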